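# Show the packer which cake and which ribbon

### The arm

A 6-joint arm with a two-finger parallel gripper is mounted at the origin on the work surface. World frame = base frame: x ahead of the robot, y to its left, z up, the work surface at z = 0. Lengths are in m, angles in rad, forces in N, time in s.
With the tool pointing down it reaches from about 0.4 to 0.825 m from the base axis. Payload 7 kg.
Tool frame: the origin (TCP) lies between the finger pads, 19 mm behind the fingertips; this is the grasp point; z points along the fingers, y is the line along which they close (so a half turn about z gives the same grasp; the last joint's range is limited). The gripper opens to 88 mm and grips with 3 to 60 N. Pads are 19 mm wide; open, the fingers measure 130 mm over their backs; the gripper's body (78 mm by 193 mm) begins 47 mm behind the grasp point.
Start: joints at [1.41, 0.359, 0.012, 0, -1.224, -0.288], TCP at [0.293, 0.608, 0.245] pointing down, gripper open.
Joint ranges: [-3.07, 3.07], [-1.43, 2.12], [-1.02, 1.25], [-3.03, 1.67], [-3.05, -0], [-3.03, 3.03]. Speed limits (rad/s): [2.39, 2.39, 3.01, 3.14, 3.14, 3.14].

### API

Orientations are given as a rotation vector (axis times angle).
In Python, from workcell import env gives the robot as it stands.
- The arm moves only by the tool play_rows, never from a script. Its argument "steps" is a list of rows, each a list of 3 entries, a list of its own where there are three numbers: the opening, from 0 (shut) to 1 (fully open), then the shift along the tool's x, y, z in m, then the turn, a rotation vector about the tool's x, y, z in rad. A call has 1 to 10 rows; each row shifts and turns the commanded pose from where the row before left it, along the tool's axes as they then stand; what a row does not reach is not made up. A row lasts 1/8 s, in which the tool goes at most 62.5 mm and 10.7 degrees, less where a joint would pass 70% of its speed; a pose out of reach is approached as far as the arm can. A call is refused whole if a number of a shift passes 0.0625 or a number of a turn 0.188, either way. A call with a gripper value outside its range is refused whole. The fingers move at their own pace and stop on an object; "newtons" is the grip in N (left out, the last holds). Time passes only in rows, so rows that do not move let the fingers close. It gives the time, the measured TCP pose, the force, the opening and the grip force at its end, in the units of the state.
- env.read_state(): the state, without advancing time (a new reading comes with each control period).
- env.grab_frame(name): name is "side" or "top"; returns a dict with "img" (384x512x3 uint8, blue, green, red), "fovy" (degrees; the focal length in pixels is half the picture's height over the tangent of half this angle, whatever the lens; pixels are square), "cx", "cy" (the principal point, pixels), "R" (3x3) and "t" (3): a world point X has camera coordinates R X + t. Camera axes: x right, y down, z forward; pixel columns grow to the right and rows downward; lengths in m; the calibration is good to about 2 mm. A picture is of the moment at which its call begins. There is no depth.
- env.job_done(): hands the job in; it is judged then, once.
Trained networks look in a picture, given as the dict that the camera call returned (one of the last four; its "shot" number tells which), for a name from the list of things; names that differ only in an ending like _2 or _b are one class to them, and where a whole thing is asked for, a point or a joint stands for the part that bears it (a point fixed in the world has none). Each returns a list of dicts, best first, with "conf" (0 to 1); they miss things now and then, are a little off and sometimes report something else, mostly with a low value. They report only what shows in the picture. A call takes as long as a camera call.
- env.spot_in(label, picture): "centre" ([x, y, z] in m, in world coordinates, good to about 4 mm: the middle of the surface that is visible of it).
The state is a dict: "time": time; "joint_pos": joint angles; "dq": joint speeds; "joint_torque": joint torques, N m; "tool_pos": TCP position; "ee_rot": TCP orientation; "force": force on the tool from outside, world axes, zero at the start; "wrist_torque": the same for the moment, N m; "opening": opening from 0.0 (shut) to 1.0 (fully open); "gripper_force": force on a finger pad.
Only numpy, scipy, OpenCV 4.12 (cv2) and the standard library are available. Lean on these libraries where they do the work, as an engineer would, in place of code of your own. Each camera call takes 0.05 s, during which the arm holds its last target. There are 200 camera calls.

### The job

Call the packer with the red button, pressing it fully down and letting it come up again; then show the order by pointing: first hold the fingertips just above the middle of the yellow cake, within about 5 cm and without touching, for at least two seconds, then in the same way above the middle of the blue ribbon spool. Finish with the hand raised, fingertips at least 25 cm above the counter. Do not touch or move the cakes, the spools or the jar, and do not bring the fingertips down close over any other cake or the red spool.

Things in the scene. Friction and masses are not known exactly. Their poses are not given: they have to be found in the camera images.
- call (a joint): round red push button, travel in m: 0 up, 0.006 fully down. It springs back up when let go; about 5 N pushes it fully down, 0.0045 or more is a full press. Fixed to the counter
- call_top (a point): centre of the top face of the red button's cap (40 mm across), 22 mm above the counter when up; it goes down with the cap. Its black housing is 56 mm across and 12 mm high
- yellow_cake: cake on a round gold board (loose, 0.6 kg; board 140 mm across and 4 mm thick, cake 120 mm across): bright yellow all over, with a yellow dome 54 mm wide in the middle and small chocolate pieces round it. Stands on the aluminium display board, whose top is 15 mm above the counter. Origin: centre of the gold board's underside, z up; flat cake top 59 mm above it, decoration up to 86 mm.
- yellow_cake_top (a point): highest point of the yellow cake: top of the yellow dome, on the cake's axis, 86 mm above the board's underside; z up
- choc_cake: cake on a round gold board (loose, 0.6 kg; board 140 mm across and 4 mm thick, cake 120 mm across): dark chocolate with red and orange fruit heaped in the middle. Stands on the aluminium display board, whose top is 15 mm above the counter. Origin: centre of the gold board's underside, z up; flat cake top 61 mm above it, decoration up to 95 mm.
- choc_cake_top (a point): top of the chocolate cake's fruit, on its axis, 95 mm above the board's underside; z up
- cream_cake: cake on a round gold board (loose, 0.6 kg; board 140 mm across and 4 mm thick, cake 120 mm across): cream white with brown nuts on the side and red and orange fruit in the middle. Stands on the aluminium display board, whose top is 15 mm above the counter. Origin: centre of the gold board's underside, z up; flat cake top 54 mm above it, decoration up to 88 mm.
- cream_cake_top (a point): top of the cream cake's fruit, on its axis, 88 mm above the board's underside; z up
- tray: low open wooden tray fixed on the counter, 90 x 180 mm (long side along its y), rim 18 mm high, holding two ribbon spools. Origin: centre of the underside
- blue_spool: spool of blue ribbon lying flat in the tray (axis upright), loose, 64 mm across, 36 mm high, white hub on top. Origin: centre of the underside
- blue_spool_top (a point): centre of the blue spool's top (36 mm above its underside); z up
- red_spool: spool of red ribbon beside the blue one, same size, loose. Origin: centre of the underside
- red_spool_top (a point): centre of the red spool's top (36 mm above its underside); z up
- pearl_jar: loose pink jar with a steel cap, 50 mm across, 70 mm high, standing upright on the counter between the tray and the button. Origin: centre of the underside

How it is judged:
On the way, in this order (a step that is already met when the one before it is completed fails the run):
1. the red button is pressed fully down (value of joint call above 0.0045 m), for 0.05 s.
2. button up again, tool point held above the middle of the yellow cake for two seconds (horizontal distance between the grasp point and yellow_cake_top below 0.035 m and z of the grasp point in the frame of yellow_cake_top between 0.02 and 0.085 m and value of joint call below 0.0015 m), for 2 s.
3. button up, tool point held above the middle of the blue spool for two seconds (horizontal distance between the grasp point and blue_spool_top below 0.03 m and z of the grasp point in the frame of blue_spool_top between 0.02 and 0.085 m and value of joint call below 0.0015 m), for 2 s.
At the end, for the whole second after the job is handed in: The button is up (under 1.5 mm down), the tool point is more than 22 cm above the counter, and the cakes, spools and jar stand upright (within 0.1 rad) and at rest within 6 mm of where they began (value of joint call below 0.0015 m and height (world z) of the grasp point above 0.22 m and distance of each of yellow_cake, choc_cake, cream_cake, blue_spool, red_spool, pearl_jar from where it was at the start of the episode below 0.006 m and angle between each of yellow_cake, choc_cake, cream_cake, blue_spool, red_spool, pearl_jar's own z axis and vertical below 0.1 rad and linear speed of each of yellow_cake, choc_cake, cream_cake, blue_spool, red_spool, pearl_jar below 0.02 m/s); the robot touches nothing.
It fails at once if the robot touches a cake, a spool or the jar (contact force between any of the fingers, the arm and yellow_cake above 0.3 N or contact force between any of the fingers, the arm and choc_cake above 0.3 N or contact force between any of the fingers, the arm and cream_cake above 0.3 N or contact force between any of the fingers, the arm and blue_spool above 0.3 N or contact force between any of the fingers, the arm and red_spool above 0.3 N or contact force between any of the fingers, the arm and pearl_jar above 0.3 N).
It fails at once if a cake, a spool or the jar is moved or lifted by 1 cm (distance of any of yellow_cake, choc_cake, cream_cake, blue_spool, red_spool, pearl_jar from where it was at the start of the episode above 0.01 m).
It fails at once if the tool point comes down close over another cake or the red spool (within 3 cm of its middle, less than 7 cm above its top) ((horizontal distance between the grasp point and choc_cake_top below 0.03 m and z of the grasp point in the frame of choc_cake_top between -0.05 and 0.07 m) or (horizontal distance between the grasp point and cream_cake_top below 0.03 m and z of the grasp point in the frame of cream_cake_top between -0.05 and 0.07 m) or (horizontal distance between the grasp point and red_spool_top below 0.03 m and z of the grasp point in the frame of red_spool_top between -0.05 and 0.07 m)).
It also fails if it takes over 61 s, if anything falls off the work surface, if the arm or the gripper's body presses on something with over 40 N, if the wrist force passes 120 N, or if a joint passes its speed limit or range.

## Working session

There is one attempt and no reset: what is moved stays moved. The work goes in short steps, Python scripts to look and compute and a tool call to move; the robot and the scene stay as the last step left them, time stands still between calls to the robot, and variables do not carry over. Pictures are saved under pics/ and viewed, at most 10 in all, crops included, and the job is handed in when it is done.

Besides the shell and the picture viewer there is one more tool, called after "Request:" in YAML: its name, and indented under it one key for each argument. play_rows: Moves the arm, as the interface text tells. Its arguments: {"type":"object","properties":{"steps":{"type":"array"},"newtons":{"type":"number"}},"required":["steps"]}

```bash
mkdir -p pics; python3 - <<'E'
from workcell import env
import cv2,numpy as np
s=env.read_state();print(s['time'],s['tool_pos'],s['ee_rot'],s['opening'])
for n in('top','side'):
    p=env.grab_frame(n);im=p['img'].copy();f=192/np.tan(np.radians(p['fovy']/2))
    for l in('call_top','call','yellow_cake','yellow_cake_top','choc_cake','cream_cake','blue_spool','blue_spool_top','red_spool','pearl_jar','tray'):
        for d in env.spot_in(l,p)[:2]:
            c=np.array(d['centre']);q=p['R']@c+np.array(p['t']);u=(int(p['cx']+f*q[0]/q[2]),int(p['cy']+f*q[1]/q[2]))
            print(n,l,round(d['conf'],2),c.round(3),u)
    cv2.imwrite(f'pics/{n}0.png',im)
E
```

```text
0.0 [0.29264456 0.60774899 0.24440164] [ 3.06117674e+00 -6.98833815e-01 -4.14683408e-04] 0.99888433747291
top call_top 0.53 [0.412 0.239 0.021] (139, 238)
top call 0.65 [0.417 0.24  0.026] (138, 236)
top yellow_cake 0.75 [ 0.596 -0.248  0.076] (351, 163)
top yellow_cake 0.4 [0.401 0.044 0.068] (221, 245)
top yellow_cake_top 0.85 [ 0.594 -0.244  0.071] (350, 165)
top choc_cake 0.95 [ 0.581 -0.022  0.079] (253, 166)
top cream_cake 0.79 [0.601 0.185 0.07 ] (163, 155)
top blue_spool 0.64 [ 0.412 -0.192  0.04 ] (324, 243)
top blue_spool 0.24 [0.401 0.045 0.067] (221, 245)
top blue_spool_top 0.97 [ 0.417 -0.19   0.036] (322, 241)
top red_spool 0.92 [ 0.407 -0.279  0.037] (360, 247)
top pearl_jar 0.66 [0.4   0.046 0.067] (220, 246)
top pearl_jar 0.4 [ 0.411 -0.191  0.036] (323, 244)
top tray 0.55 [ 0.407 -0.239  0.006] (341, 246)
side call_top 0.64 [0.413 0.24  0.025] (180, 180)
side call 0.16 [ 0.404 -0.206  0.038] (285, 270)
side yellow_cake 0.58 [ 0.58  -0.271  0.07 ] (355, 237)
side yellow_cake 0.36 [ 0.398 -0.286  0.037] (308, 293)
side yellow_cake_top 0.73 [ 0.579 -0.275  0.072] (356, 238)
side choc_cake 0.62 [0.386 0.04  0.053] (213, 213)
side choc_cake 0.6 [ 0.568 -0.047  0.077] (286, 191)
side cream_cake 0.82 [0.591 0.173 0.071] (239, 153)
side cream_cake 0.55 [ 0.583 -0.272  0.072] (356, 236)
side blue_spool 0.85 [ 0.411 -0.202  0.038] (285, 267)
side blue_spool_top 0.76 [ 0.402 -0.206  0.04 ] (284, 270)
side red_spool 0.57 [ 0.396 -0.287  0.038] (308, 293)
side pearl_jar 0.89 [0.383 0.04  0.049] (213, 215)
side tray 0.75 [ 0.392 -0.239  0.005] (290, 289)
```

View pics/top0.png

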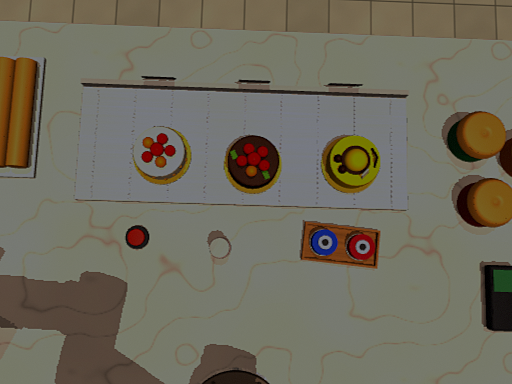

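View pics/side0.png

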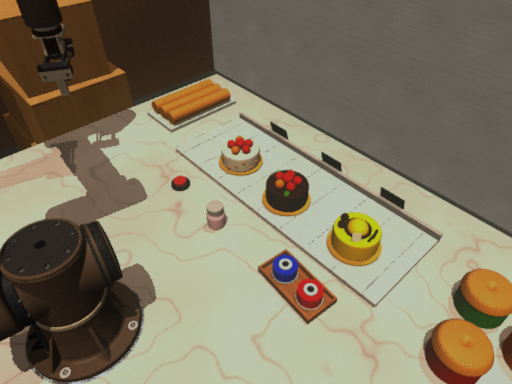

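The top view shows the red button at (137,237), the blue hub at (323,242) and the yellow dome at about (355,160). In the side view they are at (180,180), (286,266) and about (358,228). I'll back-project these at their known heights and compare the two views.

```bash
python3 - <<'E'
from workcell import env
import cv2,numpy as np
P={n:env.grab_frame(n) for n in('top','side')}
def bp(p,u,v,z):
    f=192/np.tan(np.radians(p['fovy']/2));R=np.array(p['R']);t=np.array(p['t'])
    c=-R.T@t;d=R.T@np.array([(u-p['cx'])/f,(v-p['cy'])/f,1]);return (c+d*(z-c[2])/d[2]).round(4)
print({k:v for k,v in P['top'].items() if k not in('img',)})
px={'top':{'btn':(137,237,.022),'jar':(220,245,.07),'blue':(323,242,.041),'red':(362,247,.041),'dome':(355,160,.092)},'side':{'btn':(180,180,.022),'jar':(215,207,.07),'blue':(286,264,.041),'red':(310,290,.041),'dome':(358,228,.092)}}
for n in px:
    for k,q in px[n].items(): print(n,k,bp(P[n],*q))
# red cap / blue / yellow segmentation centroids
for n,p in P.items():
    h=cv2.cvtColor(p['img'],cv2.COLOR_BGR2HSV);
    for k,(u,v,z) in px[n].items():
        if k=='jar':continue
        lo,hi={'btn':((0,150,80),(8,255,255)),'blue':((105,150,40),(130,255,255)),'red':((0,150,40),(8,255,255)),'dome':((20,180,60),(34,255,255))}[k]
        r=40 if k=='dome' else 18
        m=cv2.inRange(h,lo,hi)|(cv2.inRange(h,(170,150,60),(180,255,255)) if k in('btn','red') else 0)
        b=np.zeros_like(m);b[v-r:v+r,u-r:u+r]=m[v-r:v+r,u-r:u+r]
        x,y,w,hh=cv2.boundingRect(b);print(n,k,(x,y,w,hh),bp(p,x+w/2-.5,y+hh/2-.5,z))
a=P['top']['img'][120:280,110:400];b=P['side']['img'][130:320,160:400]
cv2.imwrite('pics/dt.png',cv2.resize(P['top']['img'][130:200,300:400],None,fx=6,fy=6))
E
```

```text
{'fovy': 45.01434691655163, 'cx': 251.04208485484477, 'cy': 187.35799044107983, 'R': array([[ 0.03017741, -0.99928307,  0.02286208],
       [-0.99158269, -0.03281037, -0.12524873],
       [ 0.12590905, -0.01888996, -0.99186193]]), 't': array([-0.03589606,  0.53827836,  1.05824207]), 'shot': 3}
top btn [0.4149 0.2441 0.022 ]
top jar [0.4021 0.0474 0.07  ]
top blue [ 0.4163 -0.1893  0.041 ]
top red [ 0.4075 -0.2801  0.041 ]
top dome [ 0.6019 -0.2508  0.092 ]
side btn [0.4137 0.2441 0.022 ]
side jar [0.3936 0.0437 0.07  ]
side blue [ 0.4162 -0.1967  0.041 ]
side red [ 0.4048 -0.2834  0.041 ]
side dome [ 0.592  -0.2649  0.092 ]
top btn (128, 229, 16, 17) [0.4148 0.2476 0.022 ]
top blue (312, 230, 26, 25) [ 0.4164 -0.1927  0.041 ]
top red (349, 234, 27, 26) [ 0.4087 -0.2801  0.041 ]
top dome (321, 136, 59, 57) [ 0.5923 -0.2395  0.092 ]
side btn (173, 176, 14, 10) [0.4113 0.2432 0.022 ]
side blue (273, 255, 25, 21) [ 0.4124 -0.1971  0.041 ]
side red (297, 278, 28, 30) [ 0.4007 -0.2885  0.041 ]
side dome (329, 213, 52, 52) [ 0.559  -0.2795  0.092 ]
```

View pics/dt.png

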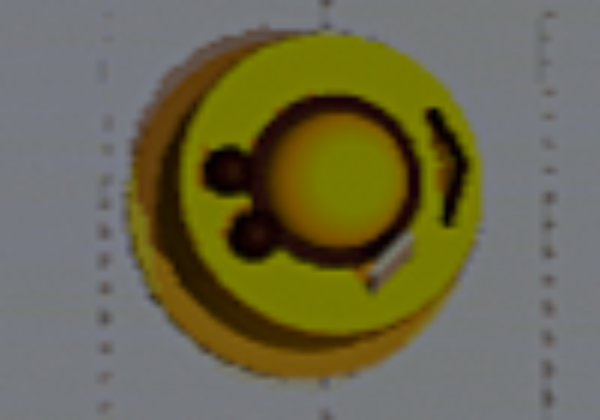

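The zoomed crop puts the dome centre at about (356.5,160). That gives yellow ≈ (0.598,-0.257), button ≈ (0.414,0.245) and blue ≈ (0.415,-0.194). I'll turn the tool first so its axes line up with the world, closing the fingers at the same time.

Request:
play_rows:
  steps:
    - [0,[0,0,0],[0,0,-0.15]]
    - [0,[0,0,0],[0,0,-0.15]]
    - [0,[0,0,0],[0,0,-0.149]]
    - [0,[0.0,0.05,0],[0,0,0]]
    - [0,[0.02,0.06,0],[0,0,0]]
    - [0,[0.02,0.06,0],[0,0,0]]
    - [0,[0.02,0.06,0],[0,0,0]]
    - [0,[0.02,0.06,0],[0,0,0]]
    - [0,[0.02,0.04,0],[0,0,0]]
    - [0,[0.01,0.02,0],[0,0,0]]
  newtons: 10

```text
time: 2.55
tool_pos: [0.4025, 0.259, 0.2459]
ee_rot: [-3.141, 0.002, -0.001]
force: [0.1, 0.6, -1.2]
opening: 0.01
gripper_force: 0.0
```

Request:
play_rows:
  steps:
    - [0,[0.011,0.013,0.04],[0,0,0]]
    - [0,[0,0,0.05],[0,0,0]]
    - [0,[0,0,0.05],[0,0,0]]
    - [0,[0,0,0.04],[0,0,0]]
    - [0,[0,0,0],[0,0,0]]
    - [0,[0,0,0],[0,0,0]]

```text
time: 3.3
tool_pos: [0.4137, 0.2487, 0.0667]
ee_rot: [-3.141, -0.001, -0.002]
force: [0.1, -0.1, 0.5]
opening: 0.003
gripper_force: 0.0
```

```bash
python3 - <<'E'
from workcell import env
import cv2,numpy as np
o=[]
for n,(x,y) in dict(top=(90,190),side=(130,110)).items():
    p=env.grab_frame(n);o.append(cv2.resize(p['img'][y:y+100,x:x+100],None,fx=4,fy=4))
cv2.imwrite('pics/b.png',np.hstack(o))
E
```

```text
(no output)
```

View pics/b.png

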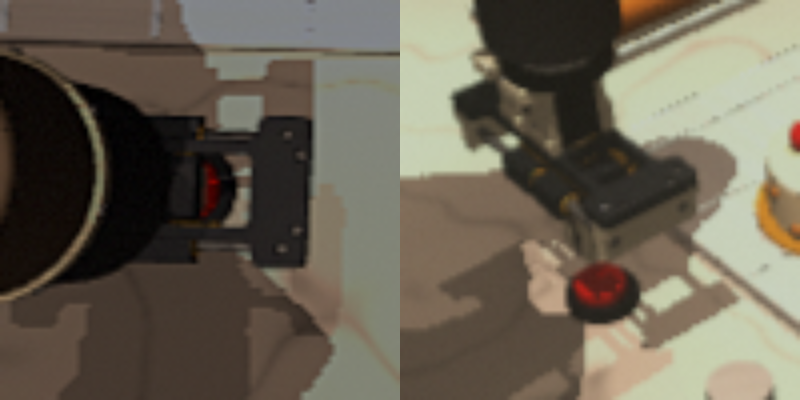

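Left half: the gripper is over the button. Right half: the closed fingertips are at about (590,250), just above the cap at (600,285). Pressing now.

Request:
play_rows:
  steps:
    - [0,[0,0.003,0.02],[0,0,0]]
    - [0,[0,0,0.006],[0,0,0]]
    - [0,[0,0,0.003],[0,0,0]]
    - [0,[0,0,0.002],[0,0,0]]
    - [0,[0,0,0],[0,0,0]]
    - [0,[0,0,0],[0,0,0]]

```text
time: 4.15
tool_pos: [0.4132, 0.2452, 0.0351]
ee_rot: [-3.141, -0.001, -0.001]
force: [-2.7, -2.0, 7.4]
opening: 0.003
gripper_force: 3.3
```

Request:
play_rows:
  steps:
    - [0,[0,0,0.0015],[0,0,0]]
    - [0,[0,0,0],[0,0,0]]
    - [0,[0,0,0],[0,0,0]]

```text
time: 4.53
tool_pos: [0.4132, 0.2452, 0.0347]
ee_rot: [-3.141, -0.002, -0.001]
force: [-7.7, -4.4, 24.2]
opening: 0.006
gripper_force: 11.8
```

The force jumped to 24 N at the stop, so the button is fully down. Lifting off and moving across.

Request:
play_rows:
  steps:
    - [0,[0,0,-0.02],[0,0,0]]
    - [0,[0,0,-0.04],[0,0,0]]
    - [0,[0,0,-0.06],[0,0,0]]
    - [0,[0,0,-0.06],[0,0,0]]
    - [0,[0,0,-0.05],[0,0,0]]
    - [0,[0,0.04,0],[0,0,0]]
    - [0,[0.02,0.05,0],[0,0,0]]
    - [0,[0.02,0.05,0],[0,0,0]]
    - [0,[0.02,0.05,0],[0,0,0]]
    - [0,[0.02,0.05,0],[0,0,0]]

```text
time: 5.78
tool_pos: [0.4938, 0.0035, 0.2636]
ee_rot: [-3.141, -0.001, -0.003]
force: [1.3, 0.7, -0.5]
opening: 0.007
gripper_force: 0.0
```

Request:
play_rows:
  steps:
    - [0,[0.02,0.05,0],[0,0,0]]
    - [0,[0.02,0.05,0],[0,0,0]]
    - [0,[0.02,0.05,0],[0,0,0]]
    - [0,[0.02,0.05,0],[0,0,0]]
    - [0,[0.02,0.04,0],[0,0,0]]
    - [0,[0.005,0.022,0],[0,0,0]]
    - [0,[0,0,0],[0,0,0]]
    - [0,[0,0,0],[0,0,0]]

```text
time: 6.78
tool_pos: [0.5979, -0.2564, 0.2631]
ee_rot: [-3.141, -0.001, -0.0]
force: [1.0, -0.5, -0.4]
opening: 0.005
gripper_force: 0.0
```

```bash
python3 - <<'E'
from workcell import env
import cv2,numpy as np
p=env.grab_frame('side');cv2.imwrite('pics/y.png',p['img'])
print(env.read_state()['tool_pos'])
E
```

```text
[ 0.59794501 -0.25609089  0.26326781]
```

View pics/y.png

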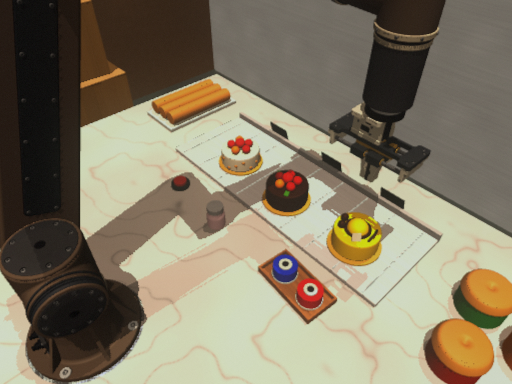

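The side view shows the fingertips at about (370,175), and the tool's axis line runs on to the dome at about (357,222). The aim is good, so I'll lower and hold.

Request:
play_rows:
  steps:
    - [0,[0,0,0.03],[0,0,0]]
    - [0,[0,0,0.04],[0,0,0]]
    - [0,[0,0,0.025],[0,0,0]]
    - [0,[0,0,0.01],[0,0,0]]
    - [0,[0,0,0],[0,0,0]]
    - [0,[0,0,0],[0,0,0]]
    - [0,[0,0,0],[0,0,0]]
    - [0,[0,0,0],[0,0,0]]
    - [0,[0,0,0],[0,0,0]]
    - [0,[0,0,0],[0,0,0]]

```text
time: 8.07
tool_pos: [0.5981, -0.257, 0.1579]
ee_rot: [3.142, 0.0, 0.0]
force: [0.2, 0.1, -0.2]
opening: 0.004
gripper_force: 0.0
```

Request:
play_rows:
  steps:
    - [0,[0,0,0],[0,0,0]]
    - [0,[0,0,0],[0,0,0]]
    - [0,[0,0,0],[0,0,0]]
    - [0,[0,0,0],[0,0,0]]
    - [0,[0,0,0],[0,0,0]]
    - [0,[0,0,0],[0,0,0]]
    - [0,[0,0,0],[0,0,0]]
    - [0,[0,0,0],[0,0,0]]
    - [0,[0,0,0],[0,0,0]]
    - [0,[0,0,0],[0,0,0]]

```text
time: 9.32
tool_pos: [0.5981, -0.257, 0.1578]
ee_rot: [3.142, 0.0, -0.0]
force: [0.4, 0.2, -0.1]
opening: 0.007
gripper_force: 0.0
```

```bash
python3 - <<'E'
from workcell import env
import cv2,numpy as np
p=env.grab_frame('side');cv2.imwrite('pics/y2.png',cv2.resize(p['img'][130:290,260:460],None,fx=3,fy=3))
E
```

```text
(no output)
```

View pics/y2.png

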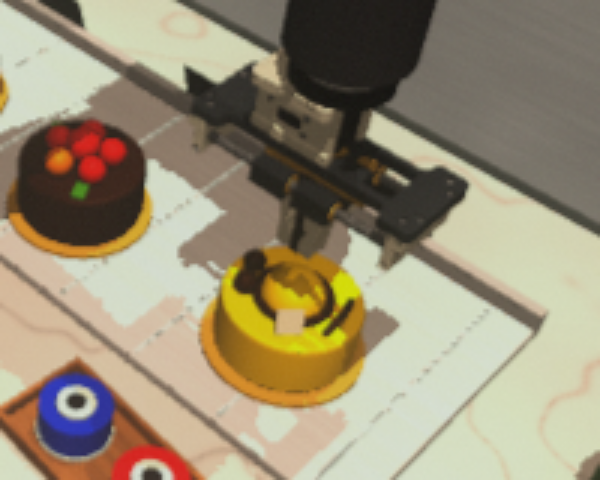

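The tips are at about (305,240) in the crop, directly above the dome top at (298,275) with clear air between. I'll hold a little longer, then rise and go to the blue spool.

Request:
play_rows:
  steps:
    - [0,[0,0,0],[0,0,0]]
    - [0,[0,0,0],[0,0,0]]
    - [0,[0,0,0],[0,0,0]]
    - [0,[0,0,0],[0,0,0]]
    - [0,[0,0,0],[0,0,0]]
    - [0,[0,0,0],[0,0,0]]
    - [0,[0,0,-0.04],[0,0,0]]
    - [0,[0,0,-0.05],[0,0,0]]
    - [0,[-0.03,-0.01,0],[0,0,0]]
    - [0,[-0.04,-0.015,0],[0,0,0]]

```text
time: 10.62
tool_pos: [0.5279, -0.2319, 0.248]
ee_rot: [3.142, -0.0, 0.001]
force: [-1.0, 0.4, 0.9]
opening: 0.008
gripper_force: 0.0
```

Request:
play_rows:
  steps:
    - [0,[-0.04,-0.015,0],[0,0,0]]
    - [0,[-0.04,-0.015,0],[0,0,0]]
    - [0,[-0.033,-0.008,0],[0,0,0]]
    - [0,[0,0,0.03],[0,0,0]]
    - [0,[0,0,0.03],[0,0,0]]
    - [0,[0,0,0],[0,0,0]]
    - [0,[0,0,0],[0,0,0]]

```text
time: 11.5
tool_pos: [0.4158, -0.1942, 0.1889]
ee_rot: [3.141, 0.001, 0.001]
force: [0.7, -0.2, 0.0]
opening: 0.005
gripper_force: 0.0
```

```bash
python3 - <<'E'
from workcell import env
import cv2,numpy as np
p=env.grab_frame('side');cv2.imwrite('pics/s.png',cv2.resize(p['img'][160:320,200:400],None,fx=3,fy=3))
E
```

```text
(no output)
```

View pics/s.png

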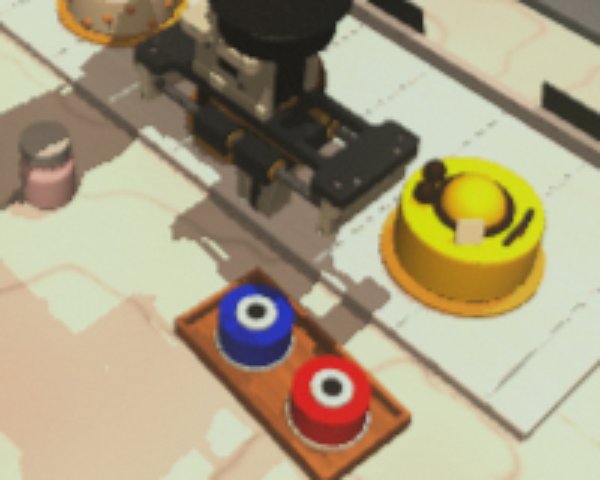

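The tips are at about (265,205) in the crop, above the blue hub at (257,312). Lowering and holding for over 2.5 s.

Request:
play_rows:
  steps:
    - [0,[0,0,0.04],[0,0,0]]
    - [0,[0,0,0.035],[0,0,0]]
    - [0,[0,0,0.013],[0,0,0]]
    - [0,[0,0,0],[0,0,0]]
    - [0,[0,0,0],[0,0,0]]
    - [0,[0,0,0],[0,0,0]]
    - [0,[0,0,0],[0,0,0]]
    - [0,[0,0,0],[0,0,0]]
    - [0,[0,0,0],[0,0,0]]
    - [0,[0,0,0],[0,0,0]]

```text
time: 12.8
tool_pos: [0.4151, -0.194, 0.0999]
ee_rot: [3.142, 0.0, -0.0]
force: [-0.2, 0.2, -0.1]
opening: 0.005
gripper_force: 0.0
```

Request:
play_rows:
  steps:
    - [0,[0,0,0],[0,0,0]]
    - [0,[0,0,0],[0,0,0]]
    - [0,[0,0,0],[0,0,0]]
    - [0,[0,0,0],[0,0,0]]
    - [0,[0,0,0],[0,0,0]]
    - [0,[0,0,0],[0,0,0]]
    - [0,[0,0,0],[0,0,0]]
    - [0,[0,0,0],[0,0,0]]
    - [0,[0,0,0],[0,0,0]]
    - [0,[0,0,0],[0,0,0]]

```text
time: 14.05
tool_pos: [0.4151, -0.194, 0.0999]
ee_rot: [-3.142, -0.0, 0.0]
force: [0.1, 0.3, -0.4]
opening: 0.006
gripper_force: 0.0
```

```bash
python3 - <<'E'
from workcell import env
import cv2,numpy as np
p=env.grab_frame('side');cv2.imwrite('pics/s2.png',cv2.resize(p['img'][160:320,200:400],None,fx=3,fy=3))
E
```

```text
(no output)
```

View pics/s2.png

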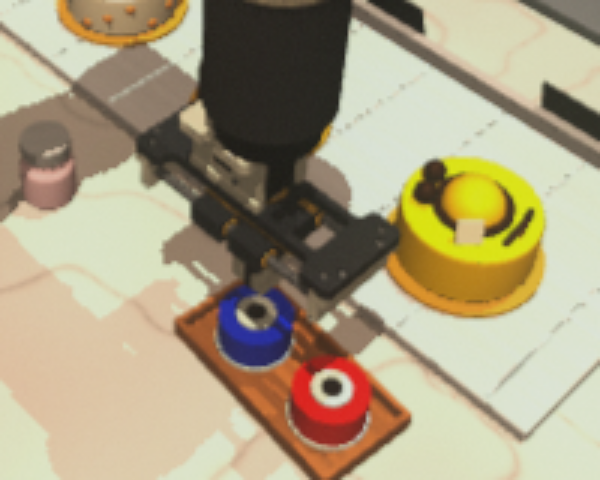

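The tips are at about (252,280), just above the blue hub at (257,312), and nothing has been disturbed. Holding one more second, then raising. The fingertips need at least 0.25 m, so the TCP has to be about 0.30 m.

Request:
play_rows:
  steps:
    - [0,[0,0,0],[0,0,0]]
    - [0,[0,0,0],[0,0,0]]
    - [0,[0,0,0],[0,0,0]]
    - [0,[0,0,0],[0,0,0]]
    - [0,[0,0,0],[0,0,0]]
    - [0,[0,0,0],[0,0,0]]
    - [0,[0,0,-0.04],[0,0,0]]
    - [0,[0,0,-0.05],[0,0,0]]
    - [0,[0,0,-0.05],[0,0,0]]
    - [0,[0,0,-0.05],[0,0,0]]

```text
time: 15.35
tool_pos: [0.4147, -0.194, 0.2916]
ee_rot: [-3.142, -0.0, -0.001]
force: [1.9, 0.3, 0.1]
opening: 0.006
gripper_force: 0.0
```

Request:
play_rows:
  steps:
    - [0,[0,0,-0.02],[0,0,0]]
    - [0,[0,0,0],[0,0,0]]
    - [0,[0,0,0],[0,0,0]]
    - [0,[0,0,0],[0,0,0]]
    - [0,[0,0,0],[0,0,0]]

```text
time: 15.98
tool_pos: [0.4149, -0.194, 0.3091]
ee_rot: [-3.142, -0.0, 0.002]
force: [-0.3, 0.5, -0.3]
opening: 0.008
gripper_force: 0.0
```

```bash
python3 -c "
from workcell import env
s=env.read_state();print(s['tool_pos'],s['time'])
if s['tool_pos'][2]>.275: print(env.job_done())"
```

```text
[ 0.41487715 -0.19399332  0.30909508] 15.975
the job is handed in; nothing more can be done
None
```

I pressed the button to its stop and released it, held the fingertips over the yellow cake and then the blue spool for more than 2 s each, and handed the job in at 16 s with the fingertips about 29 cm up; no verdict came back.

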